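Make up two brake repair kits, stripping the sample stud in order

TASK

Make up the two repair kits. The three-bay tray gets the wing nut, the bracket and the steel piston cap; the two-bay tray gets the spacer and the brass coupling head: one part to a bay, any bay of the right tray, standing flat and the right way up as it is now, about the middle of its bay. The nut, spacer and bracket come off the stud one at a time in that order, each put down in its tray before the next is lifted (the cap and the coupling head may go at any time); leave the grey block sample and the plain disc where they are.

Things in the scene. Friction and masses are not known exactly. Their poses are not given: they have to be found in the camera images.
- wing_nut_mid (a point): Brass wing nut, at the start on top of the stack on the stud (no thread: it lifts straight off). Hub 22 mm across, 18 mm high, with a through hole of 14 mm. Two wings 6 mm thick stand out along the nut's own +x and -x to 25 mm from its axis (50 mm over both), from 4 to 24 mm above the hub's underside. Point: on its axis, 9 mm above its underside; z up. Grip the hub across the nut's y (between the wings), fingertips above the spacer it rests on. 60 g.
- spacer_mid (a point): Steel tube spacer, outside diameter 36 mm, hole 14 mm, 22 mm high, under the wing nut and on the bracket. Point: on its axis half-way up (11 mm above its underside); z up. On the stud grip it across the bracket's y, so that the fingers clear the bracket's tab, fingertips above the bracket's plate. 100 g.
- bracket_center (a point): Grey painted steel bracket at the bottom of the stack: plate 60 mm (its x) by 34 mm (its y) and 14 mm thick with a 14 mm hole in its middle, and at the +x end a tab 5 mm thick, 34 mm wide, standing to 34 mm above the underside. Point: the middle of the plate, 7 mm above its underside; z up. It lies on a boss 32 mm across, narrower than the plate, so it can be gripped across y. 140 g.
- stud: Fixed sample stud: dark square foot 100 x 100 mm, 12 mm high, on it a round boss of 32 mm diameter to 42 mm height, then an upright smooth stud of 10 mm diameter to 88 mm above the desk. Origin: underside of the foot on the stud's axis; z up. Undersides at the start: bracket 42, spacer 56, wing nut 78 mm above the desk.
- piston_cap_mid (a point): Steel brake cylinder piston cap lying on the desk: disc 52 mm in diameter, 14 mm thick, with a round boss of 24 mm diameter in the middle of its top, to 34 mm height. Point: on its axis 17 mm above its underside (so 3 mm above the disc's top); z up. 280 g.
- coupling_head_mid (a point): Brass coupling head on the desk: upright round body 40 mm in diameter, 30 mm high, with a dark seal on top and a horizontal collared nozzle (24 mm across at the collar) out to 38 mm from the body's axis along its +x, the nozzle's axis 17 mm up. Point: on the round body's axis, 15 mm above its underside; z up. Grip the body across its y. 320 g.
- tray3: Fixed three-bay aluminium kit tray with grey inlays, 96 mm (x) by 256 mm (y). Origin: underside, middle. Its floor is 4 mm above the desk; rims and dividers 4 mm thick stand 4 mm above the floor (8 mm above the desk). Three bays 88 mm (x) by 80 mm (y), their middles at y = -84, 0 and +84 mm in the tray's frame, x = 0.
- tray2: Fixed two-bay aluminium kit tray, 96 mm (x) by 172 mm (y), otherwise the same as the three-bay one (floor 4 mm, rims and dividers 8 mm above the desk). Origin: underside, middle. Two bays 88 x 80 mm, their middles at y = -42 and +42 mm in the tray's frame, x = 0.
- block_sample_mid (a point): Grey brake block sample, 66 x 40 x 30 mm, on the desk; not part of a kit, to be left where it is. Point: its centre.
- blank_disc_mid (a point): Plain steel blanking disc, 52 mm in diameter, 14 mm thick, without a boss, on the desk; not part of a kit, to be left where it is. Point: its centre.

How it is judged (in metres and radians):
On the way, in this order (a step that is already met when the one before it is completed fails the run):
1. the wing nut stands in the three-bay tray, let go (x of wing_nut_mid in the frame of tray3 between -0.048 and 0.048 m and y of wing_nut_mid in the frame of tray3 between -0.126 and 0.126 m and z of wing_nut_mid in the frame of tray3 between 0 and 0.018 m and angle between wing_nut_mid's own z axis and vertical below 0.15 rad and contact force between the fingers and wing_nut below 0.3 N), for 0.2 s.
2. then the spacer stands in the two-bay tray, let go (x of spacer_mid in the frame of tray2 between -0.048 and 0.048 m and y of spacer_mid in the frame of tray2 between -0.084 and 0.084 m and z of spacer_mid in the frame of tray2 between 0 and 0.02 m and angle between spacer_mid's own z axis and vertical below 0.15 rad and contact force between the fingers and spacer below 0.3 N), for 0.2 s.
3. then the bracket lies in the three-bay tray, let go (x of bracket_center in the frame of tray3 between -0.048 and 0.048 m and y of bracket_center in the frame of tray3 between -0.126 and 0.126 m and z of bracket_center in the frame of tray3 between 0 and 0.016 m and angle between bracket_center's own z axis and vertical below 0.15 rad and contact force between the fingers and bracket below 0.3 N), for 0.2 s.
At the end, for the whole second after the job is handed in: Wing nut, bracket and piston cap in the three-bay tray, spacer and coupling head in the two-bay tray, one part in each bay; each part's point within 18 mm (tray's x) and 15 mm (tray's y) of the middle of its bay, at its resting height within 3 mm, upright within 0.1 rad, and at rest (((x of wing_nut_mid in the frame of tray3 between -0.018 and 0.018 m and y of wing_nut_mid in the frame of tray3 between -0.099 and -0.069 m and z of wing_nut_mid in the frame of tray3 between 0.01 and 0.016 m) or (x of bracket_center in the frame of tray3 between -0.018 and 0.018 m and y of bracket_center in the frame of tray3 between -0.099 and -0.069 m and z of bracket_center in the frame of tray3 between 0.008 and 0.014 m) or (x of piston_cap_mid in the frame of tray3 between -0.018 and 0.018 m and y of piston_cap_mid in the frame of tray3 between -0.099 and -0.069 m and z of piston_cap_mid in the frame of tray3 between 0.018 and 0.024 m)) and ((x of wing_nut_mid in the frame of tray3 between -0.018 and 0.018 m and y of wing_nut_mid in the frame of tray3 between -0.015 and 0.015 m and z of wing_nut_mid in the frame of tray3 between 0.01 and 0.016 m) or (x of bracket_center in the frame of tray3 between -0.018 and 0.018 m and y of bracket_center in the frame of tray3 between -0.015 and 0.015 m and z of bracket_center in the frame of tray3 between 0.008 and 0.014 m) or (x of piston_cap_mid in the frame of tray3 between -0.018 and 0.018 m and y of piston_cap_mid in the frame of tray3 between -0.015 and 0.015 m and z of piston_cap_mid in the frame of tray3 between 0.018 and 0.024 m)) and ((x of wing_nut_mid in the frame of tray3 between -0.018 and 0.018 m and y of wing_nut_mid in the frame of tray3 between 0.069 and 0.099 m and z of wing_nut_mid in the frame of tray3 between 0.01 and 0.016 m) or (x of bracket_center in the frame of tray3 between -0.018 and 0.018 m and y of bracket_center in the frame of tray3 between 0.069 and 0.099 m and z of bracket_center in the frame of tray3 between 0.008 and 0.014 m) or (x of piston_cap_mid in the frame of tray3 between -0.018 and 0.018 m and y of piston_cap_mid in the frame of tray3 between 0.069 and 0.099 m and z of piston_cap_mid in the frame of tray3 between 0.018 and 0.024 m)) and ((x of spacer_mid in the frame of tray2 between -0.018 and 0.018 m and y of spacer_mid in the frame of tray2 between -0.057 and -0.027 m and z of spacer_mid in the frame of tray2 between 0.012 and 0.018 m) or (x of coupling_head_mid in the frame of tray2 between -0.018 and 0.018 m and y of coupling_head_mid in the frame of tray2 between -0.057 and -0.027 m and z of coupling_head_mid in the frame of tray2 between 0.016 and 0.022 m)) and ((x of spacer_mid in the frame of tray2 between -0.018 and 0.018 m and y of spacer_mid in the frame of tray2 between 0.027 and 0.057 m and z of spacer_mid in the frame of tray2 between 0.012 and 0.018 m) or (x of coupling_head_mid in the frame of tray2 between -0.018 and 0.018 m and y of coupling_head_mid in the frame of tray2 between 0.027 and 0.057 m and z of coupling_head_mid in the frame of tray2 between 0.016 and 0.022 m)) and angle between each of wing_nut_mid, spacer_mid, bracket_center, piston_cap_mid, coupling_head_mid's own z axis and vertical below 0.1 rad and linear speed of each of wing_nut, spacer, bracket, piston_cap, coupling_head below 0.02 m/s); the robot touches nothing.
It fails at once if the spacer is lifted more than 20 mm before the wing nut is down in the three-bay tray (z of spacer_mid in the frame of stud above 0.087 m and not (x of wing_nut_mid in the frame of tray3 between -0.048 and 0.048 m and y of wing_nut_mid in the frame of tray3 between -0.126 and 0.126 m and z of wing_nut_mid in the frame of tray3 between 0 and 0.029 m)).
It fails at once if the bracket is lifted more than 20 mm before the spacer is down in the two-bay tray (z of bracket_center in the frame of stud above 0.069 m and not (x of spacer_mid in the frame of tray2 between -0.048 and 0.048 m and y of spacer_mid in the frame of tray2 between -0.084 and 0.084 m and z of spacer_mid in the frame of tray2 between 0 and 0.031 m)).
It fails at once if the grey block sample is moved by more than 20 mm (distance of block_sample_mid from where it was at the start of the episode above 0.02 m).
It fails at once if the plain disc is moved by more than 20 mm (distance of blank_disc_mid from where it was at the start of the episode above 0.02 m).
It also fails if it takes over 131 s, if anything falls off the work surface, if the arm or the gripper's body presses on something with over 40 N, if the wrist force passes 120 N, or if a joint passes its speed limit or range.

ROBOT

A 6-joint arm with a two-finger parallel gripper is mounted at the origin on the work surface. World frame = base frame: x ahead of the robot, y to its left, z up, the work surface at z = 0. Lengths are in mm, angles in degrees, forces in N, time in s.
With the tool pointing down it reaches from about 350 to 925 mm from the base axis. Payload 6.4 kg.
Tool frame: the origin (TCP) lies at the very end of the fingers, on their centre line; the grasp point (between the pads) lies 19 mm behind it; z points along the fingers, y is the line along which they close (so a half turn about z gives the same grasp; the last joint's range is limited). The gripper opens to 85 mm and grips with 20 to 120 N. Pads are 22 mm wide; open, the fingers measure 114 mm over their backs; the gripper's body (76 mm by 85 mm) begins 54 mm behind the grasp point. The pads swing forward as they close: fully open they stand 13 mm farther back than shut.
Start: joints at [-82.741, 14.043, 89.255, -0, 76.702, -9.975], TCP at [192.59, -620.825, 231.29] pointing down, gripper open.
Joint ranges: [-179.41, 179.41], [-58.25, 129.5], [7.25, 145.43], [-54.29, 234.29], [11.92, 165.04], [-157.13, 157.13]. Speed limits (degrees/s): [147.25, 147.25, 180, 180, 180, 180].

INTERFACE

Orientations are given as [roll, pitch, yaw] about the fixed x, y, z axes, in that order (R = Rz(yaw) Ry(pitch) Rx(roll)).
In Python, from station import * gives the robot as it stands. Calls block until the motion is done:
- move_ptp(position, orientation): joint-space move of the TCP to a pose.
- move_straight(position, rate=150, ori=None, stop_force=None): straight line of the TCP; ori=None keeps the orientation; rate is the mean speed in mm/s. With stop_force (N) it stops when the force on the tool has changed by that much, and returns True; else False.
- goto_joints(angles): joint-space move.
- release() and grab(squeeze=None): open the fingers fully, or close them until they stop; squeeze is the grip in N (None keeps the last).
- dwell(seconds).
- solve_ik(position, orientation): joint angles nearest the present ones, or None.
- camera(name): name is "side" or "top" or "wrist"; returns a dict with "color" (400x640x3 uint8, red, green, blue), "fx", "fy", "cx", "cy" (pixels), "R" (3x3) and "t" (3): a world point X has camera coordinates R X + t. Camera axes: x right, y down, z forward; pixel columns grow to the right and rows downward; lengths in mm; the calibration is good to about 2 mm. A picture is of the moment at which its call begins. There is no depth.
A pose or a line that the arm cannot do raises MotionError and nothing moves.
- close_job(): hands the job in; it is judged then, once.
Readings, each from a call of its own:
- read_time(): time.
- read_q(): joint angles.
- read_joint_vel(): joint speeds.
- read_joint_torque(): joint torques, N m.
- read_tcp_pos(): TCP position.
- read_orientation(): TCP orientation.
- read_ft_force(): force on the tool from outside, world axes, zero at the start.
- read_moment(): the same for the moment, N m.
- read_width(): opening from 0.0 (shut) to 1.0 (fully open).
- read_grasp_force(): force on a finger pad.
Only numpy, scipy, OpenCV 4.12 (cv2) and the standard library are available. Lean on these libraries where they do the work, as an engineer would, in place of code of your own. Each camera call takes 0.05 s, during which the arm holds its last target. There are 200 camera calls.

## Working session

There is one attempt and no reset: what is moved stays moved. The work goes in short steps, each a Python script; the robot and the scene stay as the last script left them, time stands still between calls to the robot, and variables do not carry over. Pictures are saved under pics/ and viewed, at most 14 in all, crops included, and the job is handed in when it is done.

```bash
mkdir -p pics; ls
python3 - <<'E'
from station import *
import cv2,numpy as np,pickle
d={}
for n in ("top","side"):
    c=camera(n); d[n]=c; cv2.imwrite(f"pics/{n}0.png",c["color"][:,:,::-1]); print(n,c["fx"],c["cx"],c["cy"],np.round(c["R"],3).tolist(),np.round(c["t"],1))
pickle.dump(d,open("c.pkl","wb")); print(read_time(),read_orientation())
E
```

```text
pics
top 382.01994307640297 320.4715482656015 202.161543153988 [[-0.025, -0.999, -0.022], [-0.987, 0.028, -0.156], [0.157, 0.017, -0.988]] [ 23.1 576.1 778.8]
side 390.4950475490391 314.6005667441389 200.41113800074882 [[-0.9, -0.436, -0.02], [-0.227, 0.508, -0.831], [0.372, -0.743, -0.556]] [495.5 205.8 673.8]
0.1 [-1.79896360e+02 -1.76577357e-02  1.72360273e+01]
```

View pics/top0.png

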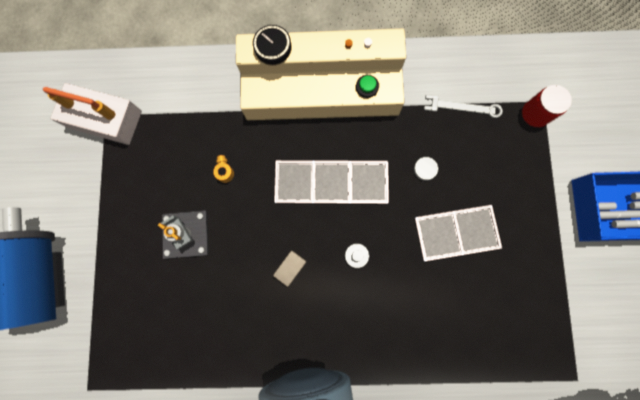

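View pics/side0.png

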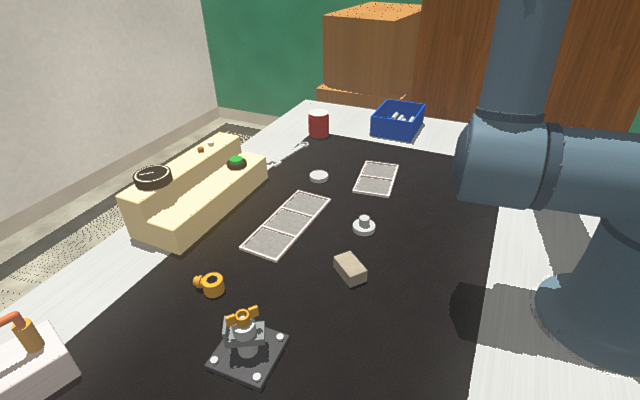

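Top view: stack at about (172,234), coupling head (222,172), three-bay tray (332,182), cap (357,256), plain disc (426,168), two-bay tray (459,233), block (290,268). I'll enlarge these.

Run:
```python
import cv2,numpy as np
a=cv2.imread("pics/top0.png")
def crop(x,y,w,h,s): return cv2.resize(a[y:y+h,x:x+w],None,fx=s,fy=s,interpolation=cv2.INTER_CUBIC)
# 3x: x from 260..510, y 150..270
cv2.imwrite("pics/t1.png",crop(265,145,245,130,3.2) if 0 else crop(265,145,250,130,3))
cv2.imwrite("pics/t2.png",crop(150,145,100,120,5))
```

```text
(no output)
```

View pics/t1.png

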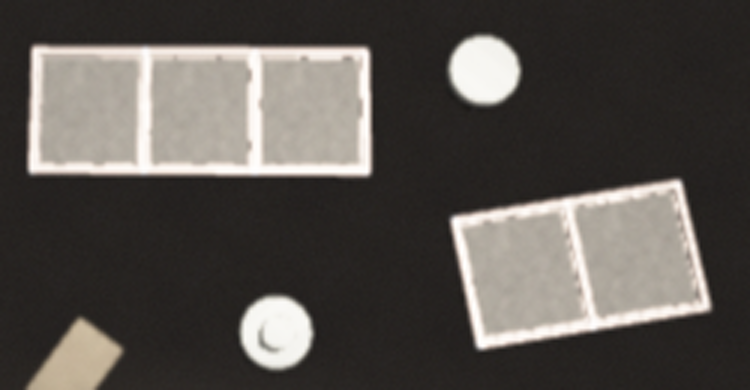

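View pics/t2.png

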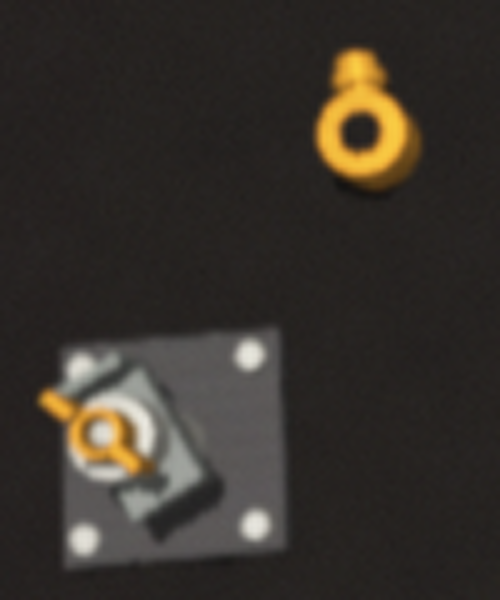

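Enlarged: tray3 corners in crop (32,47),(370,47),(371,174),(30,174); tray2 (452,217),(681,180),(710,310),(479,348). The cap is at (276,332). The nut hub is at (102,435) with wing tips (45,398) and (148,470); the bracket tab is at the upper left. The coupling seal is at (361,132) and its nozzle points up in the picture.

```bash
cat > h.py <<'E'
from station import *
import cv2,numpy as np
def back(c,uv,z):
    R=np.array(c["R"]);t=np.array(c["t"])
    d=R.T@np.array([(uv[0]-c["cx"])/c["fx"],(uv[1]-c["cy"])/c["fy"],1]); o=-R.T@t
    return (o+d*(z-o[2])/d[2])[:2]
E
python3 - <<'E'
from h import *
import pickle
c=pickle.load(open("c.pkl","rb"))["top"]
def P(L,ox,oy,s,z): return np.array([back(c,((u+.5)/s-.5+ox,(v+.5)/s-.5+oy),z) for u,v in L])
def show(n,p): print(n,np.round(p,1).tolist(),"mean",p.mean(0).round(1))
show("t3",P([(32,47),(370,47),(371,174),(30,174)],265,145,3,8))
show("t2",P([(452,217),(681,180),(710,310),(479,348)],265,145,3,8))
show("cap",P([(276,332)],265,145,3,10)); show("disc",P([(484,70)],265,145,3,12))
show("capboss",P([(276,329)],265,145,3,34))
show("foot",P([(80,365),(250,354),(255,525),(83,540)],150,145,5,13))
show("footc",P([(64,350),(278,330),(288,548),(66,566)],150,145,5,12))
show("nut",P([(102,435)],150,145,5,96)); 
w=P([(45,398),(148,470)],150,145,5,102); show("w",w); d=w[0]-w[1]; print(np.degrees(np.arctan2(d[1],d[0])),np.linalg.norm(d))
show("br end corners",P([(215,487),(155,525)],150,145,5,56))
show("tab corners",P([(65,388),(115,352)],150,145,5,76))
show("coup",P([(361,132)],150,145,5,30)); show("noz",P([(355,52)],150,145,5,24))
E
```

```text
t3 [[682.9, 109.7], [674.9, -148.7], [576.9, -144.3], [584.3, 111.9]] mean [629.7 -17.8]
t2 [[542.9, -202.6], [565.8, -373.8], [469.4, -385.7], [446.2, -216.0]] mean [ 506.1 -294.5]
cap [[461.5, -68.4]] mean [461.5 -68.4]
disc [[653.3, -232.8]] mean [ 653.3 -232.8]
capboss [[463.2, -66.7]] mean [463.2 -66.7]
foot [[556.5, 357.3], [559.3, 280.5], [482.9, 276.4], [478.3, 353.0]] mean [519.2 316.8]
footc [[563.6, 365.3], [570.0, 268.4], [472.4, 261.7], [467.1, 360.6]] mean [518.3 314. ]
nut [[517.1, 311.6]] mean [517.1 311.6]
w [[532.0, 332.7], [502.1, 290.1]] mean [517.1 311.4]
54.889337001759756 52.131078270937756
br end corners [[497.5, 279.4], [482.2, 304.4]] mean [489.8 291.9]
tab corners [[538.9, 336.2], [553.4, 315.7]] mean [546.2 326. ]
coup [[655.9, 227.1]] mean [655.9 227.1]
noz [[694.8, 232.1]] mean [694.8 232.1]
```

Run:
```python
from h import *
import pickle
d={}
for n,p,y in (("w_t2",(506,-294.5,330),97.6),("w_t3",(629.7,-17.8,330),88),("w_cp",(656,227,230),7),("w_st",(518,314,260),55)):
    move_ptp(p,[180,0,y]); dwell(.3); c=camera("wrist"); d[n]=c
    cv2.imwrite(f"pics/{n}.png",c["color"][:,:,::-1])
pickle.dump(d,open("w.pkl","wb"))
cv2.imwrite("pics/m1.png",np.hstack([d["w_t2"]["color"],d["w_t3"]["color"]])[:,:,::-1][:, ::1] if 0 else cv2.resize(np.vstack([np.hstack([d["w_t2"]["color"],d["w_t3"]["color"]]),np.hstack([d["w_cp"]["color"],d["w_st"]["color"]])]),(800,500),interpolation=cv2.INTER_AREA)[:,:,::-1])
print(read_time(),read_q())
```

```text
6.625 [ 2.04405329e+01  6.94772899e+00  9.43565261e+01 -1.33686124e-03
  7.87280457e+01  5.55254975e+01]
```

View pics/m1.png

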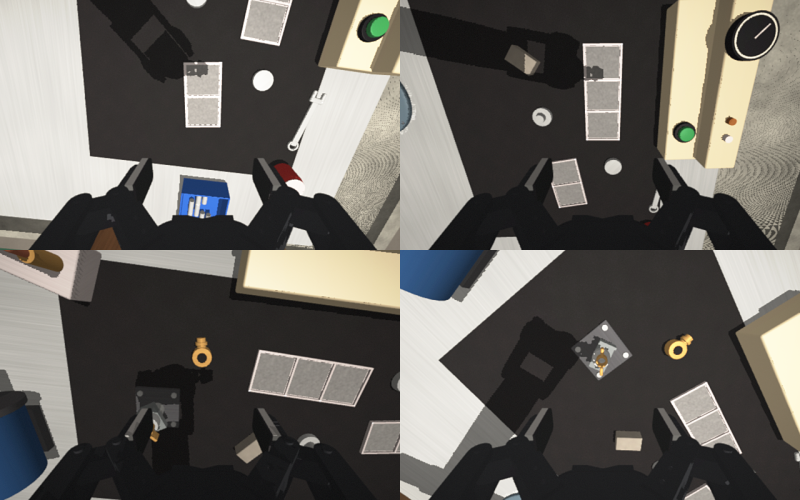

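Wrist views: the parts are as expected. The stack is near (600,357) in the mosaic and the coupling near (202,354), upright. I'll enlarge those two.

Run:
```python
import cv2,numpy as np
a=cv2.imread("pics/w_st.png")[130:214,272:372]; b=cv2.imread("pics/w_cp.png")[124:208,272:372]
f=lambda i,s:cv2.resize(i,None,fx=s,fy=s,interpolation=cv2.INTER_CUBIC)
A=cv2.convertScaleAbs(f(a,6),alpha=1.5);
cv2.imwrite("pics/m2.png",A); cv2.imwrite("pics/m3.png",f(b,6))
```

```text
(no output)
```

View pics/m2.png

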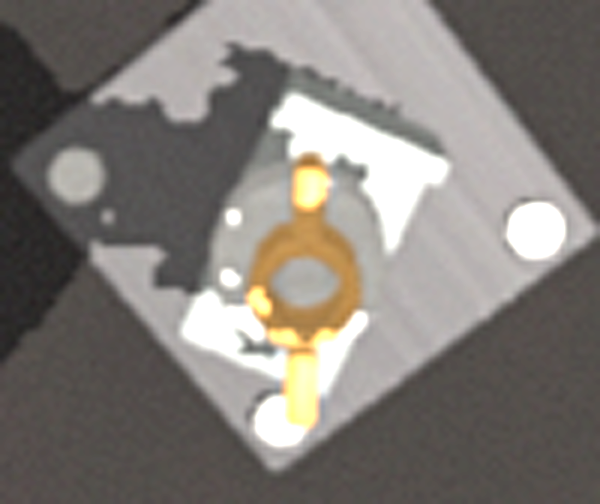

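View pics/m3.png

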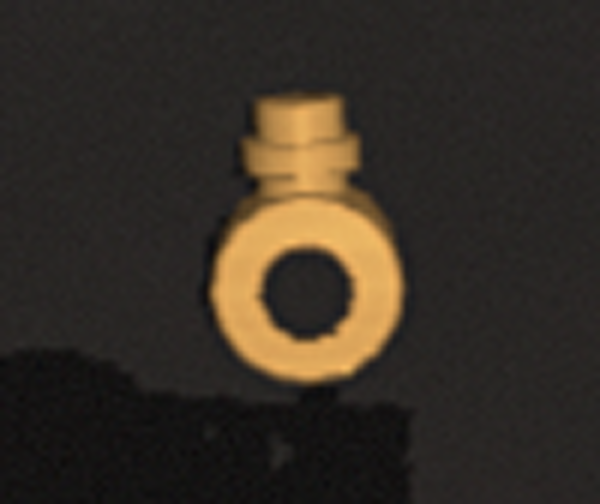

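m2: nut hub (305,283), wing tips (310,158) and (302,425); tab edge runs (288,80) to (448,158). m3: seal centre (308,289), nozzle end (300,100).

Run:
```python
from h import *
import pickle
w=pickle.load(open("w.pkl","rb"))
def B(c,u,v,ox,oy,z): return back(w[c],((u+.5)/6-.5+ox,(v+.5)/6-.5+oy),z)
ang=lambda d:np.degrees(np.arctan2(d[1],d[0]))
print("nut",B("w_st",305,283,272,130,96))
a,b=B("w_st",310,158,272,130,100),B("w_st",302,425,272,130,100);print(a,b,ang(a-b),np.linalg.norm(a-b))
a,b=B("w_st",288,80,272,130,74),B("w_st",448,158,272,130,74);print("tab",a,b,ang(a-b)-90,np.linalg.norm(a-b))
a,b=B("w_cp",308,289,272,124,30),B("w_cp",300,97,272,124,20);print("cp",a,b,ang(b-a))
# seam: does camera z offset help
for n in w: print(n,(-np.array(w[n]["R"]).T@w[n]["t"]).round(1))
for p,y in (((518,314,82),55),((518,314,60),31),((518,314,44),31),((656,227,12),7),((462,-67,20),88),((630,66,8),88),((630,-18,8),88),((628,-102,20),88),((512,-336,8),97.6),((500,-252,8),97.6)):
    print(p,y,solve_ik(list(p),[180,0,y]) is not None)
```

```text
nut [518.63114966 316.47503304]
[533.41202734 335.81819565] [502.70503753 294.86107566] 53.13981786626917 51.18989060885683
tab [535.84673446 346.76941154] [552.74447486 316.35677145] 29.05723744001098 34.79169883920947
cp [655.88467006 227.29515145] [693.70910467 233.57354932] 9.424477793264378
w_t2 [ 494.2 -212.8  472.7]
w_t3 [632.   64.1 472.9]
w_cp [738.2 236.3 373.1]
w_st [566.2 381.1 402.4]
(518, 314, 82) 55 True
(518, 314, 60) 31 True
(518, 314, 44) 31 True
(656, 227, 12) 7 True
(462, -67, 20) 88 True
(630, 66, 8) 88 True
(630, -18, 8) 88 True
(628, -102, 20) 88 True
(512, -336, 8) 97.6 True
(500, -252, 8) 97.6 True
```

```bash
cat >> h.py <<'E'
T3=np.array([629.7,-17.8]);T2=np.array([506.1,-294.5]);Y3,Y2=-1.8,7.6
def bay(T,Y,y,x=0):
    a=np.radians(Y);return T+[x*np.cos(a)-y*np.sin(a),x*np.sin(a)+y*np.cos(a)]
def pick(xy,yaw,z,up,squeeze=40,high=160):
    move_ptp([*xy,high],[180,0,yaw]); move_straight([*xy,z+15],200); move_straight([*xy,z],40)
    grab(squeeze); dwell(.2); w=read_width(); 
    move_straight([*xy,z+up],80); move_straight([*xy,high],200)
    print("width mm",85*w,"after",85*read_width(),"grasp",read_grasp_force(),"ft",np.round(read_ft_force(),1),read_time())
def place(xy,yaw,z,high=160):
    move_ptp([*xy,high],[180,0,yaw]); move_straight([*xy,z+15],200); dwell(.2)
    s=move_straight([*xy,z-2.5],20,stop_force=5); print("contact",s,"z",read_tcp_pos(),"nominal",z)
    release(); dwell(.3); move_straight([*xy,high],150)
    print(read_time())
def pic(n,p,yaw):
    move_ptp(p,[180,0,yaw]); dwell(.3); c=camera("wrist"); cv2.imwrite(f"pics/{n}.png",c["color"][:,:,::-1]); return c
E
python3 - <<'E'
from h import *
pick((518.4,315),54,82,35); print(read_width()*85)
c=camera("side"); cv2.imwrite("pics/s1.png",cv2.resize(c["color"][180:380,140:380],None,fx=3,fy=3)[:,:,::-1])
E
```

```text
width mm 19.65224764441915 after 19.662930480363475 grasp 39.14837344083935 ft [-0.1  0.5 -0.7] 9.8667
19.662930480363475
```

View pics/s1.png

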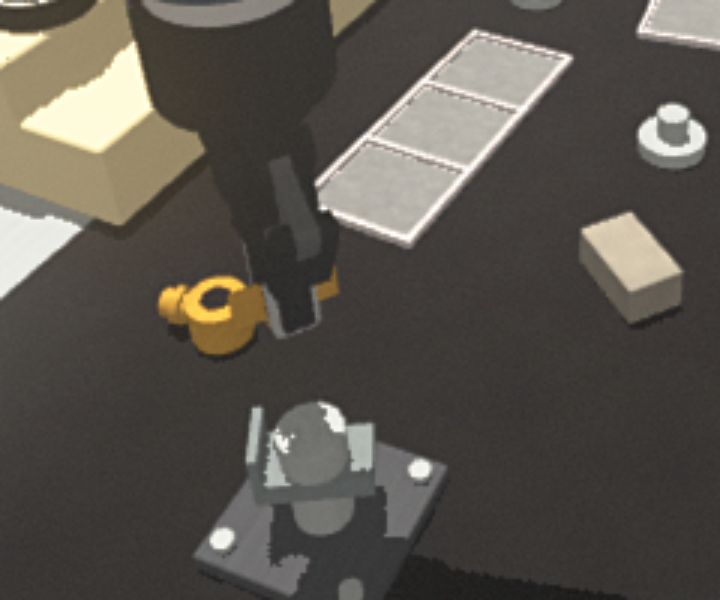

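The nut is held level between the fingers at about (300,290), and the spacer and bracket stayed on the stud at (310,440). I'll place the nut and then pick up the spacer, stopping to check if the readings are off.

Run:
```python
from h import *
place(bay(T3,Y3,84),90+Y3,8)
c=camera("wrist"); cv2.imwrite("pics/n1.png",c["color"][60:330,140:540,::-1])
```

```text
contact True z [632.101022    66.17044126   8.27042629] nominal 8
14.825
```

View pics/n1.png

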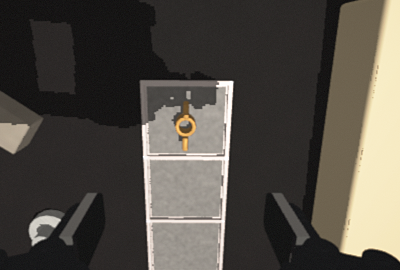

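The nut stands upright in the middle of the end bay at (185,125). Next, the spacer.

Run:
```python
from h import *
pick((518.4,315),30,60,50)
if 30<read_width()*85<42 or 1:
    place(bay(T2,Y2,-42),90+Y2,8)
c=camera("wrist"); cv2.imwrite("pics/n2.png",c["color"][60:330,140:540,::-1])
c=camera("side"); cv2.imwrite("pics/s2.png",cv2.resize(c["color"][140:390,160:420],None,fx=2.2,fy=2.2)[:,:,::-1])
```

```text
width mm 35.08442245453146 after 34.75702684938667 grasp 40.31076852232218 ft [-0.6 -1.1 -1.5] 19.1833
contact True z [ 511.46389128 -335.96116021    8.55962158] nominal 8
25.2417
```

View pics/s2.png

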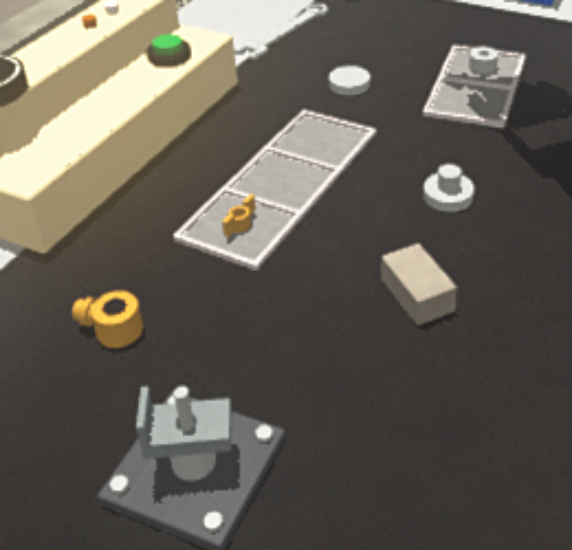

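The spacer stands in the far bay of the two-bay tray at (483,60). The bracket is still on the stud at (190,420). Next, the bracket.

Run:
```python
from h import *
a=np.radians(30)
pick((518.4+2.5*np.cos(a),315+2.5*np.sin(a)),30,44.5,60,squeeze=60)
place(bay(T3,Y3,2.5),90+Y3,6.5)
c=camera("side"); cv2.imwrite("pics/s3.png",cv2.resize(c["color"][140:390,160:420],None,fx=2.2,fy=2.2)[:,:,::-1])
```

```text
width mm 32.08202261798852 after 32.08441940758504 grasp 59.889180064201355 ft [ 0.   0.2 -1.8] 30.9
contact True z [629.47925267 -15.2765166    6.97835159] nominal 6.5
36.0833
```

View pics/s3.png

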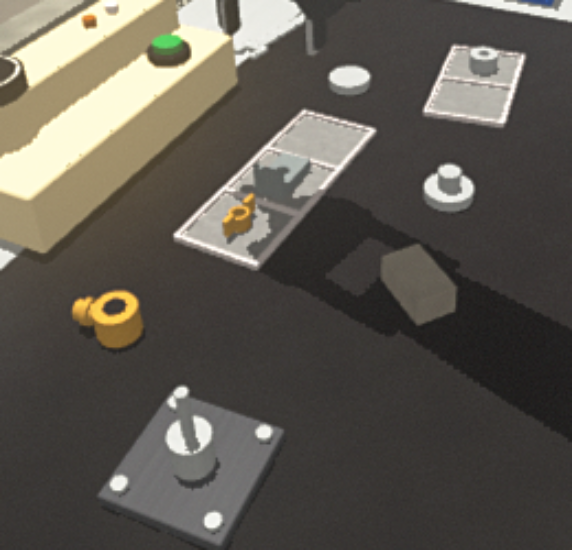

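The bracket lies flat in the middle bay at (280,175). Now the coupling head and the cap.

Run:
```python
from h import *
pick((656.5,227.3),8.5,10,20,squeeze=90,high=130)
place(bay(T2,Y2,35),90+Y2,14,high=130)
pick((462.4,-67.5),90+Y3,17.5,20,squeeze=80,high=130)
place(bay(T3,Y3,-84),90+Y3,21.5,high=130)
pic("f2",(400,-150,330),90)
c=camera("side"); cv2.imwrite("pics/s4.png",cv2.resize(c["color"][140:390,160:420],None,fx=2.2,fy=2.2)[:,:,::-1])
c=camera("top"); cv2.imwrite("pics/t4.png",cv2.resize(c["color"][145:275,265:515],None,fx=3,fy=3)[:,:,::-1])
```

```text
width mm 36.926926771387116 after 36.59160452305177 grasp 90.56487321853638 ft [-0.5  0.4 -3.2] 40.65
contact True z [ 501.26170357 -259.65856005   14.7902971 ] nominal 14
46.0167
width mm 20.656821243778992 after 21.027468377461705 grasp 78.48637819290161 ft [-0.5  0.1 -3.6] 49.825
contact True z [ 626.83164603 -101.68274653   21.98748803] nominal 21.5
53.8667
```

View pics/s4.png

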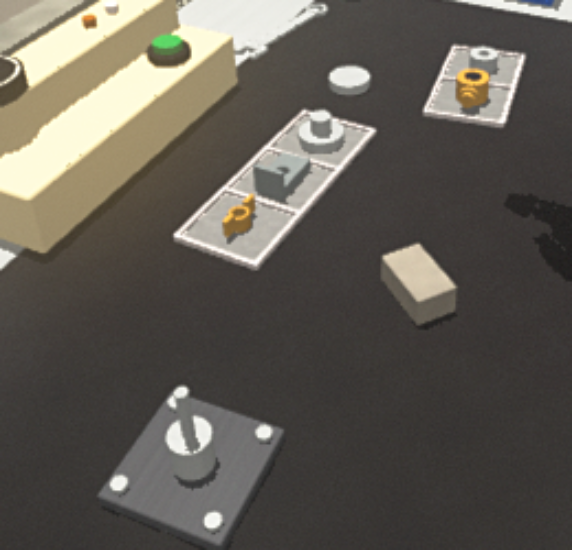

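View pics/t4.png

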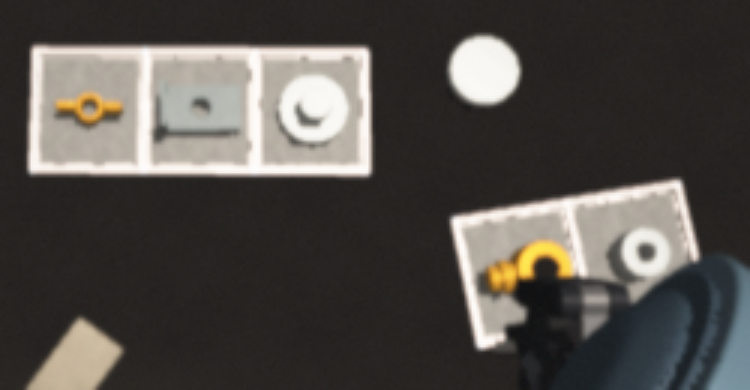

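All five parts stand upright in their own bays; the block and disc haven't moved. In t4 the coupling head's seal is at (547,265), close to the divider, so I'll check its offset.

Run:
```python
from h import *
import pickle
c=pickle.load(open("c.pkl","rb"))["top"]
for n,u,v,z,T,Y in (("cp",547,266,34,T2,Y2),("sp",645,253,26,T2,Y2),("nut",89,108,22,T3,Y3),("br",202,106,18,T3,Y3),("cap",314,108,26,T3,Y3)):
    p=back(c,((u+.5)/3-.5+265,(v+.5)/3-.5+145),z)-T; a=np.radians(Y)
    print(n,p@[np.cos(a),np.sin(a)],p@[-np.sin(a),np.cos(a)])
```

```text
cp 1.127965715684001 32.763360189356334
sp -0.6366117584886416 -41.07936961714794
nut -1.60765113546585 83.17727509359467
br 0.9209454964208476 -1.3139140785628958
cap -2.2114833047168823 -84.2083901904742
```

```bash
python3 -c "
from station import *
print(close_job(),read_time())"
```

```text
the job is handed in; nothing more can be done
the job is handed in; nothing more can be done
```

The job is handed in: both kits are made up, with the last pictures showing all five parts upright in their bays and the block and plain disc unmoved; the judge's verdict was not shown.

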